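Unclamp the tested battery, put it away and shut the cradle

ROBOT

A 7-joint arm with a two-finger parallel gripper is mounted at the origin on the work surface. World frame = base frame: x ahead of the robot, y to its left, z up, the work surface at z = 0. Lengths are in m, angles in rad, forces in N, time in s.
With the tool pointing down it reaches from about 0.425 to 0.825 m from the base axis. Payload 3.6 kg.
Tool frame: the origin (TCP) lies on the centre line of the jaws, within the pads' length; the fingertips stand 19 mm ahead of it and the grasp point (between the pads) is the TCP; z points along the fingers, y is the line along which they close (so a half turn about z gives the same grasp; the last joint's range is limited). The gripper opens to 85 mm and grips with 20 to 120 N. Pads are 22 mm wide; open, the fingers measure 114 mm over their backs; the gripper's body (76 mm by 85 mm) begins 54 mm behind the grasp point. The pads swing forward as they close: fully open they stand 13 mm farther back than shut.
Start: joints at [1.196, 0.615, -0.013, 1.423, 0.008, 1.103, -0.04], TCP at [0.222, -0.611, 0.25] pointing down, gripper open.
Joint ranges: [-3.12, 3.12], [-0.3, 2.06], [-1.34, 1.32], [0.26, 2.42], [-1.36, 4.5], [0.01, 1.98], [-2.84, 2.84]. Speed limits (rad/s): [2.79, 2.79, 3.14, 3.14, 3.14, 3.14, 3.14].

INTERFACE

Orientations are given as [roll, pitch, yaw] about the fixed x, y, z axes, in that order (R = Rz(yaw) Ry(pitch) Rx(roll)).
In Python, from workcell import arm, vision, ticket gives the robot as it stands. The module is installed in compiled form; this text tells all that it offers.
- The arm moves only by the tool move_arm, never from a script. Its argument "steps" is a list of rows, each a list of 5 numbers: the shift along the tool's x, y, z each as a share of 25 mm, from -1 to 1, then the turn about the tool's z as a share of 0.12 rad, from -1 to 1, then the opening, from 0 (shut) to 1 (fully open). In form: [[x, y, z, turn, grip], ...]. A call has 1 to 5 rows; each row shifts and turns the commanded pose from where the row before left it, along the tool's axes as they then stand; what a row does not reach is not made up. A row lasts 1/10 s, in which the tool goes at most 50 mm and 8.59 degrees, less where a joint would pass 70% of its speed; a pose out of reach is approached as far as the arm can. A call with a number of a shift or a turn outside -1 to 1 is refused whole. A call with a gripper value outside its range is refused whole. The fingers move at their own pace and stop on an object; the grip force is fixed at half the most. Time passes only in rows, so rows that do not move let the fingers close. It gives the time, the measured TCP pose, the force, the opening and the grip force at its end, in the units of the state.
- arm.observe(): the state, without advancing time (a new reading comes with each control period).
- vision.camera(name): name is "scene" or "top"; returns the picture (400x640x3 uint8, blue, green, red); there is no depth.
- vision.camera_params(name): a dict with "K" (3x3 intrinsics, pixels), "rvec" (rotation vector, rad) and "tvec" (3), from world to camera coordinates, as OpenCV has them. Camera axes: x right, y down, z forward; pixel columns grow to the right and rows downward; lengths in m; the calibration is good to about 2 mm. A picture is of the moment at which its call begins. camera_params takes no time and is no camera call.
- ticket.sign_off(): hands the job in; it is judged then, once.
The state is a dict: "clock": time; "q": joint angles; "joint_vel": joint speeds; "tau": joint torques, N m; "tcp_pos": TCP position; "tool_rot": TCP orientation; "wrist_force": force on the tool from outside, world axes, zero at the start; "moment": the same for the moment, N m; "opening": opening from 0.0 (shut) to 1.0 (fully open); "finger_force": force on a finger pad.
Only numpy, scipy, OpenCV 4.12 (cv2) and the standard library are available. Lean on these libraries where they do the work, as an engineer would, in place of code of your own. Each camera call takes 0.05 s, during which the arm holds its last target. There are 200 camera calls.

TASK

The long battery in the test cradle is done: swing that cradle's clamp lever fully open (at least upright), with the battery still in its bed, then take the battery out and lower it gently into its own storage tray, the one whose shape it fits (long and wide), so that it lies flat on the tray's floor, either way round. Leave the lever of the emptied cradle fully shut. Do not disturb anything else, including the empty second cradle and its lever.

Things in the scene. Friction and masses are not known exactly. Their poses are not given: they have to be found in the camera images.
- cradle: the cradle that holds the battery: grey plastic base 175 (x) x 80 (y) x 16 mm high, from x = -70 to +105 mm; origin on the table under the middle of the battery bed; +x runs towards the lever's hinge end, z up. The bed is the base's top, 16 mm up, with low stops round it (10 mm high at the ends, 6 mm at the sides).
- clamp (a joint): its clamp lever, rad: 0 = shut (level along the cradle's middle line, over the bed), 1.57 = upright, 1.75 = end stop. It stays where it is left (1.5 to 2 N at the grip). Steel bar 14 mm wide (y) x 10 mm with a rubber pad 1 mm above the battery when shut; at the free end a black hand grip 48 mm long x 20 mm wide (y) x 16 mm; lever's end 192 mm from the hinge.
- clamp_hinge (a point): point on the cradle's lever hinge axis, 87 mm along the cradle's +x and 54 mm above the table; axes as the cradle. Around it a steel yoke, 40 mm wide (y), top 66 mm above the table, at cradle x = 72 to 102 mm
- clamp_grip (a point): middle of the lever's hand grip, 170 mm from the hinge axis; x along the lever towards the hinge, y along the hinge axis
- pack: the tested battery: black plastic block with a paper label, 112 (x) x 56 (y) x 30 mm high, 0.2 to 0.4 kg; origin at the centre of its underside, z up. Starts in the cradle's bed, 16 mm above the table, long side along the lever.
- long_tray: the battery's own storage tray: shallow plywood tray fixed to the table, inside 126 (x) x 72 (y) mm, walls 4 mm thick and 14 mm high from the table, floor 4 to 5 mm up; origin on the table under its centre
- square_tray: tray of the square battery (which lies in it): inside 94 x 94 mm, else as the long tray
- narrow_tray: empty tray for a narrower battery: inside 126 (x) x 46 (y) mm, else as the long tray; the tested battery is too wide for it
- spare_cradle: the second cradle, empty, of the same make and size as the first; not to be used
- spare_clamp (a joint): the second cradle's lever, rad, same sense and sizes as the first; it stands part or fully open, its end up to 250 mm above the table; leave it alone
- spare_clamp_grip (a point): middle of the second lever's hand grip
- square_pack: square black battery 80 x 80 x 30 mm lying in the square tray; origin at the centre of its underside
- tape_roll: cardboard tape roll lying flat, 72 mm across, 24 mm high; origin at the centre of its underside
- screwdriver: screwdriver lying along its x axis, 150 mm long, under 35 mm high
- card_box: closed flat cardboard box 90 (x) x 65 (y) x 26 mm; origin at the centre of its underside
- scanner: handheld code scanner lying flat, 138 mm long (x), black handle 32 mm wide and grey head 65 mm wide at +x, 34 mm high
- spray: white bottle, 54 mm across, 160 mm high, standing; origin at the centre of its underside
- figure: toy figure, 62 mm across, 118 mm high, standing; origin at the centre of its underside
- mug: white mug, 76 mm across with a handle, 90 mm high; origin at the centre of its underside
Things that resemble listed ones, but are neither listed nor needed, are in the scene too. Leave any pink or purple look-alike of the pack alone.

How it is judged:
By the outcome, as a careful person would: the job done as asked, in the order asked, and still so for the second after the job is handed in, with the robot touching nothing.
It also fails if it takes over 67 s, if anything falls off the work surface, if the arm or the gripper's body presses on something with over 40 N, if the wrist force passes 120 N, or if a joint passes its speed limit or range.

## Working session

There is one attempt and no reset: what is moved stays moved. The work goes in short steps, Python scripts to look and compute and a tool call to move; the robot and the scene stay as the last step left them, time stands still between calls to the robot, and variables do not carry over. Pictures are saved under pics/ and viewed, at most 13 in all, crops included, and the job is handed in when it is done.

Besides the shell and the picture viewer there is one more tool, called after ">>>" in YAML: its name, and indented under it one key for each argument. move_arm: Moves the arm, as the interface text tells. Its arguments: {"type":"object","properties":{"steps":{"type":"array"}},"required":["steps"]}

```bash
mkdir -p pics; cat > h.py <<'E'
import numpy as np, cv2
from workcell import arm, vision, ticket
def P(n):
    p=vision.camera_params(n); return np.array(p["K"],float),cv2.Rodrigues(np.array(p["rvec"],float))[0],np.array(p["tvec"],float).ravel(),p
def proj(n,X):
    K,R,t,p=P(n); X=np.atleast_2d(X).astype(float); c=(R@X.T).T+t; u=(K@c.T).T; return u[:,:2]/u[:,2:]
def ray(n,uv,z):
    K,R,t,p=P(n); uv=np.atleast_2d(uv).astype(float)
    d=(R.T@np.linalg.inv(K)@np.c_[uv,np.ones(len(uv))].T).T; o=-R.T@t
    return o+d*((z-o[2])/d[:,2])[:,None]
def tri(uv1,uv2,n1="scene",n2="top"):
    A=[];b=[]
    Ms=[]
    for n,uv in((n1,uv1),(n2,uv2)):
        K,R,t,p=P(n); o=-R.T@t; d=R.T@np.linalg.inv(K)@np.array([*uv,1.]); d/=np.linalg.norm(d)
        M=np.eye(3)-np.outer(d,d); Ms.append((M,M@o))
    X=np.linalg.solve(sum(m for m,_ in Ms),sum(v for _,v in Ms)); 
    return X
E
python3 - <<'E'
from h import *
for n in("scene","top"):
    im=vision.camera(n); cv2.imwrite(f"pics/{n}0.png",im)
    K,R,t,p=P(n); print(n,K.tolist(),(-R.T@t).round(3),R.round(2).tolist())
o=arm.observe(); print(o)
E
```

```text
scene [[498.4091988346239, 0.0, 324.74107979097647], [0.0, 498.4091988346239, 192.79923293230314], [0.0, 0.0, 1.0]] [ 1.481 -0.239  1.134] [[0.23, 0.97, 0.0], [0.73, -0.17, -0.66], [-0.64, 0.15, -0.75]]
top [[505.79745120567287, 0.0, 322.1194059283763], [0.0, 505.79745120567287, 201.68479505485158], [0.0, 0.0, 1.0]] [ 0.296 -0.034  1.375] [[0.03, -1.0, -0.02], [-0.98, -0.03, -0.18], [0.18, 0.03, -0.98]]
{'clock': 0.1, 'q': array([ 1.19548988,  0.61585651, -0.01263678,  1.42476029,  0.00808681,
        1.10340456, -0.04041716]), 'joint_vel': array([-0.00032468, -0.00163715, -0.00041339, -0.00452396, -0.00022173,
        0.00044475, -0.00219222]), 'tau': array([ 8.28828834e-04, -4.70386577e+01,  2.60423692e-01, -1.71572167e+01,
        1.02519189e-02,  5.82145833e-03,  2.45996034e-05]), 'tcp_pos': array([ 0.22195581, -0.61023467,  0.24922463]), 'tool_rot': array([-3.13921347e+00,  7.30305969e-06,  3.48865535e-01]), 'wrist_force': array([ 0.1022722 , -0.94898251, -0.38872822]), 'moment': array([-0.0598924 , -0.03618973,  0.0322995 ]), 'finger_force': 0.0, 'opening': 0.9990374803668856}
```

View pics/top0.png

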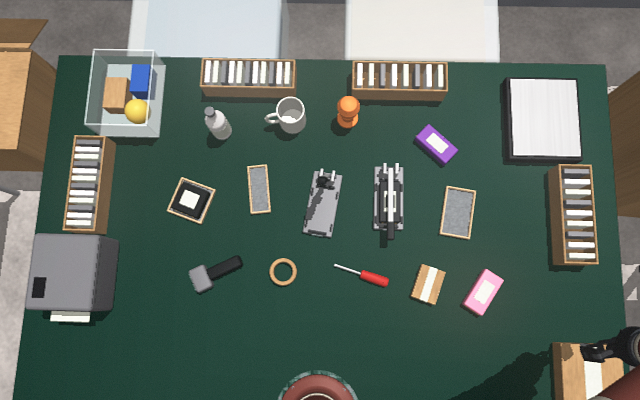

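View pics/scene0.png

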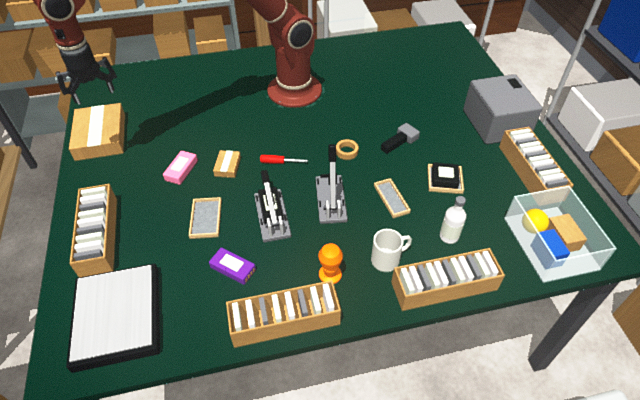

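The cradle with the battery is at top (388,200), with its hinge at the far end and its grip at (386,237). The long tray is at (458,212), the spare cradle at (322,203) and the narrow tray at (259,189). I'll zoom in on the cradle and tray.

```bash
python3 - <<'E'
from h import *
a=cv2.imread("pics/top0.png")[155:250,350:480]; b=cv2.imread("pics/scene0.png")[160:250,180:310]
a=cv2.resize(a,None,fx=6,fy=6,interpolation=cv2.INTER_CUBIC); cv2.imwrite("pics/ca.png",a)
b=cv2.resize(b,None,fx=6,fy=6,interpolation=cv2.INTER_CUBIC); cv2.imwrite("pics/cb.png",b)
E
```

```text
(no output)
```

View pics/ca.png

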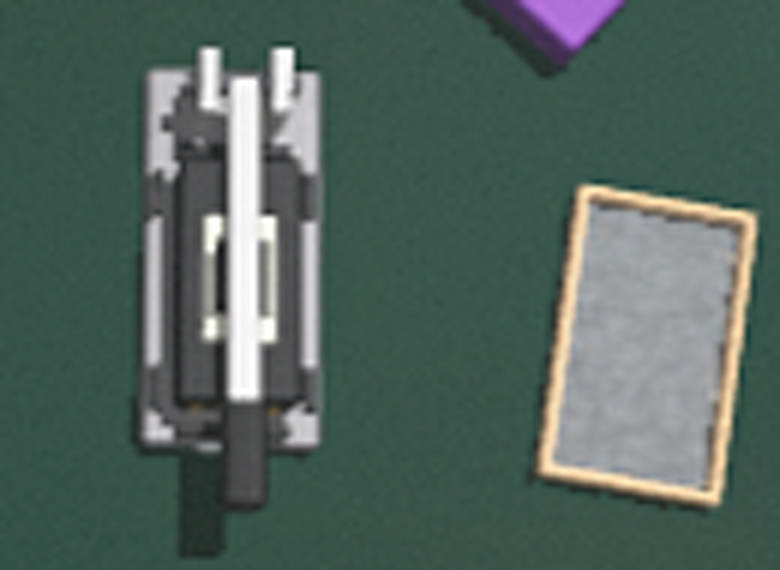

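View pics/cb.png

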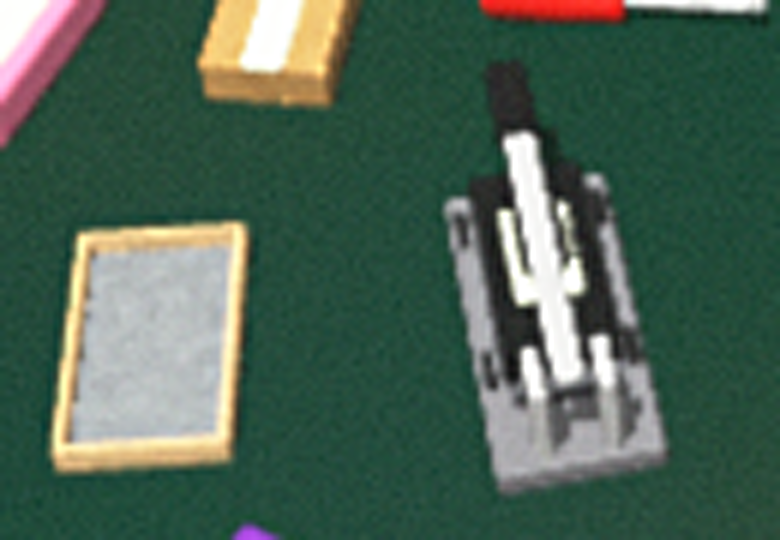

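```bash
python3 - <<'E'
from h import *
T=lambda l:[((u+.5)/6-.5+350,(v+.5)/6-.5+155) for u,v in l]
S=lambda l:[((u+.5)/6-.5+180,(v+.5)/6-.5+160) for u,v in l]
def show(n,X):
    print(n,X[:,:2].round(4).tolist(),"mean",X[:,:2].mean(0).round(4),"sides",[round(float(np.linalg.norm(X[i]-X[(i+1)%4])),4) for i in range(4)], "ang",[round(float(np.arctan2(*(X[a]-X[b])[[1,0]])),3) for a,b in((0,3),(1,2))])
show("baseT",ray("top",T([(145,72),(322,72),(320,447),(140,447)]),.016))
show("trayT",ray("top",T([(580,185),(757,213),(718,505),(538,472)]),.014))
show("packT",ray("top",T([(180,158),(300,158),(298,404),(180,404)]),.046))
show("labelT",ray("top",T([(203,215),(277,215),(275,342),(203,342)]),.046))
# scene order: far(hinge)-left in world terms ->match top: hinge/+y, hinge/-y, grip/-y, grip/+y
show("baseS",ray("scene",S([(663,458),(500,488),(447,203),(603,178)]),.016))
show("trayS",ray("scene",S([(232,455),(55,462),(80,235),(247,225)]),.014))
g=T([(245,402),(245,506),(244,75)]);gs=S([(518,130),(505,63),(565,382)])
for a,b in zip(g,gs):
    X=tri(b,a);print("lever",X.round(4),"reproj",(proj("top",X)-a).round(1),(proj("scene",X)-b).round(1))
E
```

```text
baseT [[0.6525, -0.1371], [0.6545, -0.2183], [0.4806, -0.2176], [0.4784, -0.1368]] mean [ 0.5665 -0.1774] sides [0.0813, 0.1739, 0.0808, 0.1741] ang [-0.002, -0.004]
trayT [[0.6047, -0.3361], [0.5936, -0.416], [0.4596, -0.3953], [0.4722, -0.3153]] mean [ 0.5325 -0.3657] sides [0.0807, 0.1357, 0.0809, 0.1341] ang [-0.155, -0.153]
packT [[0.6053, -0.1509], [0.6066, -0.2045], [0.4953, -0.2038], [0.4939, -0.1519]] mean [ 0.5503 -0.1778] sides [0.0536, 0.1113, 0.0519, 0.1113] ang [0.009, -0.006]
labelT [[0.5794, -0.1614], [0.5803, -0.1943], [0.5228, -0.1936], [0.522, -0.1618]] mean [ 0.5511 -0.1778] sides [0.0329, 0.0575, 0.0318, 0.0575] ang [0.008, -0.012]
baseS [[0.6619, -0.1408], [0.6616, -0.2167], [0.4837, -0.2163], [0.4849, -0.138]] mean [ 0.573 -0.178] sides [0.0758, 0.1779, 0.0782, 0.177] ang [-0.016, -0.002]
trayS [[0.6133, -0.3346], [0.5988, -0.4145], [0.4617, -0.395], [0.4738, -0.3144]] mean [ 0.5369 -0.3646] sides [0.0812, 0.1385, 0.0815, 0.141] ang [-0.144, -0.142]
lever [ 0.4922 -0.1777  0.069 ] reproj [[-0.1 -0. ]] [[-0.1 -0. ]]
lever [ 0.4469 -0.1775  0.0697] reproj [[-0.3 -0. ]] [[-0.2 -0. ]]
lever [ 0.641  -0.179   0.0582] reproj [[0.4 0.1]] [[ 0.4 -0. ]]
```

The measurements agree:
- Base: 174 x 81 mm, yaw about 0.
- Cradle origin: about (0.550, -0.1775).
- Hinge: (0.637, -0.1775, 0.054). The lever end at x = 0.447 fits this.
- Grip: about (0.467, -0.1775, 0.054).
- Tray: centre (0.533, -0.365), yaw -0.15, outer size 135 x 81 mm.

Next I'll turn the tool and move towards the grip.

>>> move_arm:
  steps:
    - [0, 0, 0, 1, 0.6]
    - [0, 0, 0, 1, 0.6]
    - [0, 0, 0, 0.9, 0.6]
    - [0, 0, 0, 0, 0.6]

```text
clock: 0.5
tcp_pos: [0.2222, -0.6104, 0.2497]
tool_rot: [-3.14, 0.001, 0.001]
wrist_force: [-0.4, -0.7, 0.8]
opening: 0.598
finger_force: 0.0
```

```bash
python3 - <<'E'
from h import *
X=tri((332,150),(328,180));print(X.round(3),(proj("top",X)-[328,180]).round(1),(proj("scene",X)-[332,150]).round(1)); print(arm.observe()["q"].round(2))
E
```

```text
[ 0.565 -0.008  0.224] [[-3.1 -0.7]] [[-2.8  0.2]]
[ 1.14  0.62  0.08  1.43 -0.05  1.1  -0.34]
```

>>> move_arm:
  steps:
    - [0.54, -0.96, 0, 0, 0.6]
    - [0.54, -0.96, 0, 0, 0.6]
    - [0.54, -0.96, 0, 0, 0.6]
    - [0.54, -0.96, 0, 0, 0.6]
    - [0.54, -0.96, 0, 0, 0.6]

```text
clock: 1.0
tcp_pos: [0.2899, -0.4896, 0.2501]
tool_rot: [-3.141, 0.0, 0.004]
wrist_force: [0.3, 0.3, 0.8]
opening: 0.595
finger_force: 0.0
```

>>> move_arm:
  steps:
    - [0.54, -0.96, 0, 0, 0.6]
    - [0.54, -0.96, 0, 0, 0.6]
    - [0.54, -0.96, 0, 0, 0.6]
    - [0.54, -0.96, 0, 0, 0.6]
    - [0.54, -0.96, 0, 0, 0.6]

```text
clock: 1.5
tcp_pos: [0.3573, -0.3696, 0.2502]
tool_rot: [-3.141, 0.0, 0.004]
wrist_force: [0.7, 0.3, 0.1]
opening: 0.599
finger_force: 0.0
```

>>> move_arm:
  steps:
    - [0.54, -0.96, 0, 0, 0.6]
    - [0.54, -0.96, 0, 0, 0.6]
    - [0.54, -0.96, 0, 0, 0.6]
    - [0.54, -0.96, 0, 0, 0.6]
    - [0, 0, 0, 0, 0.6]

```text
clock: 2.0
tcp_pos: [0.4133, -0.2702, 0.2502]
tool_rot: [-3.139, -0.001, 0.011]
wrist_force: [0.6, -0.1, -0.1]
opening: 0.598
finger_force: 0.0
```

>>> move_arm:
  steps:
    - [0.54, -0.93, 0, 0, 0.6]
    - [0.54, -0.93, 0, 0, 0.6]
    - [0.54, -0.93, 0, 0.05, 0.6]
    - [0.54, -0.93, 0, 0.05, 0.6]
    - [0, 0, 0.8, 0, 0.6]

```text
clock: 2.5
tcp_pos: [0.4687, -0.1788, 0.2321]
tool_rot: [-3.141, -0.007, -0.003]
wrist_force: [0.9, -0.8, 0.1]
opening: 0.602
finger_force: 0.0
```

>>> move_arm:
  steps:
    - [0, 0, 1, 0, 0.6]
    - [0, 0, 1, 0, 0.6]
    - [0, 0, 1, 0, 0.6]
    - [0, 0, 0.8, 0, 0.6]
    - [0, 0, 0, 0, 0.6]

```text
clock: 3.0
tcp_pos: [0.4628, -0.182, 0.133]
tool_rot: [-3.14, 0.006, -0.011]
wrist_force: [-0.3, 0.4, 0.2]
opening: 0.602
finger_force: 0.0
```

```bash
python3 - <<'E'
from h import *
a=vision.camera("top")[130:260,330:480]; b=vision.camera("scene")[110:250,180:330]
cv2.imwrite("pics/d.png",np.hstack([cv2.resize(a,(400,346),interpolation=2),cv2.resize(b,(400,346),interpolation=2)]))
o=arm.observe();print(o["tcp_pos"],o["q"].round(2))
E
```

```text
[ 0.46486793 -0.18246629  0.13547114] [ 0.32  0.54  0.01  1.98 -0.01  0.61 -1.24]
```

View pics/d.png

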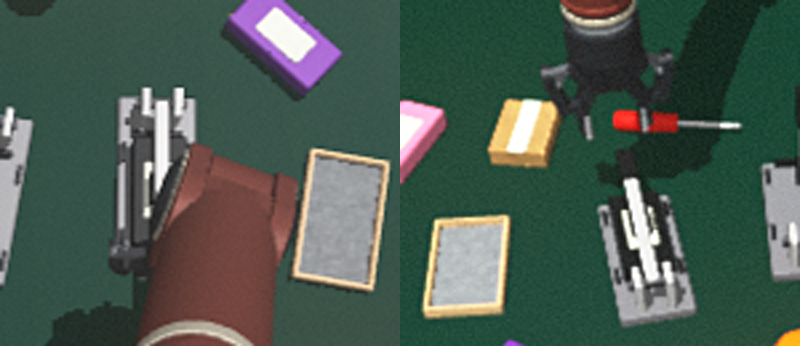

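The gripper straddles the lever line above the grip, and is about 5 mm too far towards -y. I'll correct that, descend and close.

>>> move_arm:
  steps:
    - [0.1, -0.2, 0.6, 0, 0.6]
    - [0, 0, 0.6, -0.04, 0.6]
    - [0, 0, 0.6, -0.04, 0.6]
    - [0, 0, 0.6, 0, 0.6]
    - [0, 0, 0, 0, 0.6]

```text
clock: 3.6
tcp_pos: [0.4673, -0.177, 0.0752]
tool_rot: [-3.141, 0.001, -0.001]
wrist_force: [-0.1, 0.1, 0.5]
opening: 0.601
finger_force: 0.0
```

>>> move_arm:
  steps:
    - [0, 0, 0.4, 0, 0.6]
    - [0, 0, 0.4, 0, 0.6]
    - [0, 0, 0, 0, 0.6]

```text
clock: 3.9
tcp_pos: [0.467, -0.1766, 0.0546]
tool_rot: [-3.141, 0.001, -0.001]
wrist_force: [0.4, -0.7, 0.6]
opening: 0.605
finger_force: 0.0
```

>>> move_arm:
  steps:
    - [0, 0, 0, 0, 0.15]
    - [0, 0, 0, 0, 0.15]
    - [0, 0, 0, 0, 0.15]
    - [0, 0, 0, 0, 0.15]
    - [0, 0, 0, 0, 0.15]

```text
clock: 4.4
tcp_pos: [0.4677, -0.1767, 0.0556]
tool_rot: [3.141, -0.001, -0.001]
wrist_force: [0.2, -0.3, 0.5]
opening: 0.225
finger_force: 60.1
```

>>> move_arm:
  steps:
    - [0.03, 0, -0.68, 0, 0.15]
    - [0.1, 0, -0.67, 0, 0.15]
    - [0.17, 0, -0.66, 0, 0.15]
    - [0, 0, 0, 0, 0.15]

```text
clock: 4.8
tcp_pos: [0.4761, -0.1767, 0.1067]
tool_rot: [3.141, -0.003, -0.001]
wrist_force: [1.6, 0.3, -0.7]
opening: 0.226
finger_force: 60.3
```

>>> move_arm:
  steps:
    - [0.23, 0, -0.64, 0, 0.15]
    - [0.3, 0, -0.61, 0, 0.15]
    - [0.36, 0, -0.58, 0, 0.15]
    - [0.41, 0, -0.54, 0, 0.15]
    - [0, 0, 0, 0, 0.15]

```text
clock: 5.3
tcp_pos: [0.5077, -0.1768, 0.1645]
tool_rot: [3.141, 0.0, -0.001]
wrist_force: [0.9, -0.5, -1.7]
opening: 0.226
finger_force: 61.0
```

>>> move_arm:
  steps:
    - [0.46, 0, -0.5, 0, 0.15]
    - [0.51, 0, -0.45, 0, 0.15]
    - [0.55, 0, -0.4, 0, 0.15]
    - [0.59, 0, -0.34, 0, 0.15]
    - [0, 0, 0, 0, 0.15]

```text
clock: 5.8
tcp_pos: [0.5589, -0.1769, 0.2057]
tool_rot: [-3.141, 0.004, -0.002]
wrist_force: [-1.9, -0.0, 0.2]
opening: 0.229
finger_force: 61.8
```

>>> move_arm:
  steps:
    - [0.62, 0, -0.28, 0, 0.15]
    - [0.64, 0, -0.21, 0, 0.15]
    - [0.66, 0, -0.15, 0, 0.15]
    - [0.67, 0, -0.08, 0, 0.15]
    - [0, 0, 0, 0, 0.15]

```text
clock: 6.3
tcp_pos: [0.6246, -0.177, 0.2242]
tool_rot: [-3.141, 0.002, -0.001]
wrist_force: [-1.4, 0.3, 1.3]
opening: 0.226
finger_force: 61.2
```

>>> move_arm:
  steps:
    - [0.68, 0, -0.01, 0, 0.15]
    - [0.67, 0, 0.05, 0, 0.15]
    - [0, 0, 0, 0, 0.15]
    - [0, 0, 0, 0, 0.15]

```text
clock: 6.7
tcp_pos: [0.6583, -0.1771, 0.2235]
tool_rot: [-3.141, -0.001, -0.002]
wrist_force: [-0.8, -1.2, -0.8]
opening: 0.223
finger_force: 60.9
```

>>> move_arm:
  steps:
    - [0, 0, 0, 0, 1]
    - [0, 0, 0, 0, 1]
    - [0, 0, 0, 0, 1]
    - [0, 0, 0, 0, 1]

```text
clock: 7.1
tcp_pos: [0.6589, -0.1771, 0.2244]
tool_rot: [-3.142, -0.001, -0.002]
wrist_force: [-0.7, 0.4, 0.1]
opening: 0.892
finger_force: 0.0
```

>>> move_arm:
  steps:
    - [0, 0, -0.8, 0, 1]
    - [-0.4, 0, -0.4, 0, 1]
    - [-0.8, 0, 0, 0, 1]
    - [-0.8, 0, 0, 0, 1]
    - [0, 0, 0, 0, 1]

```text
clock: 7.6
tcp_pos: [0.606, -0.1779, 0.255]
tool_rot: [3.141, 0.001, -0.004]
wrist_force: [0.4, 0.0, 0.5]
opening: 1.002
finger_force: 0.0
```

>>> move_arm:
  steps:
    - [-0.8, 0, 0, 0, 1]
    - [-0.8, 0, 0, 0, 1]
    - [-0.73, 0, 0, 0, 1]
    - [0, 0, 0.8, 0, 1]
    - [0, 0, 0, 0, 1]

```text
clock: 8.1
tcp_pos: [0.5492, -0.1765, 0.2326]
tool_rot: [-3.14, 0.003, -0.002]
wrist_force: [0.4, 0.5, -0.2]
opening: 1.002
finger_force: 0.0
```

```bash
python3 - <<'E'
from h import *
a=vision.camera("top")[130:260,330:480]; b=vision.camera("scene")[110:250,180:330]
cv2.imwrite("pics/e.png",np.hstack([cv2.resize(a,(400,346),interpolation=2),cv2.resize(b,(400,346),interpolation=2)]))
o=arm.observe();print(o["tcp_pos"],o["q"].round(2))
E
```

```text
[ 0.55108428 -0.17668224  0.23421321] [ 0.26  0.52  0.02  1.66 -0.01  0.96 -1.29]
```

View pics/e.png

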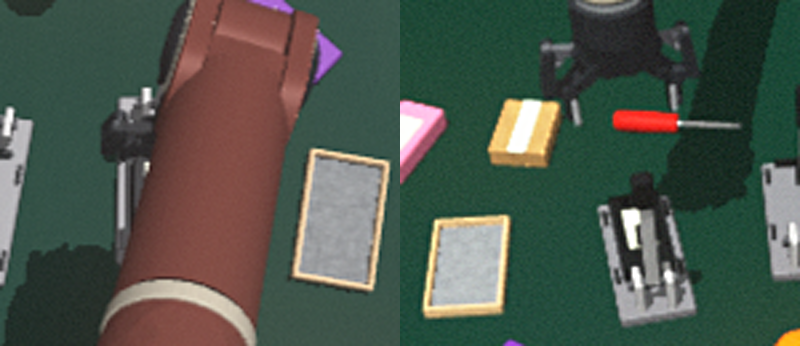

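The lever is open and leans past upright, and the battery is still in its bed. The gripper is above the battery, so I'll descend.

>>> move_arm:
  steps:
    - [0, 0.03, 0.8, 0, 1]
    - [0, 0, 0.8, 0, 1]
    - [0, 0, 0.8, 0, 1]
    - [0, 0, 0.8, 0, 1]
    - [0, 0, 0, 0, 1]

```text
clock: 8.7
tcp_pos: [0.5498, -0.177, 0.1522]
tool_rot: [-3.14, 0.004, -0.001]
wrist_force: [-0.3, -0.2, -0.6]
opening: 1.001
finger_force: 0.0
```

>>> move_arm:
  steps:
    - [0, 0, 0.8, 0, 1]
    - [0, 0, 0.8, 0, 1]
    - [0, 0, 0.8, 0, 1]
    - [0, 0, 0.8, 0, 1]
    - [0, 0, 0, 0, 1]

```text
clock: 9.2
tcp_pos: [0.5502, -0.1772, 0.0731]
tool_rot: [-3.141, 0.003, -0.001]
wrist_force: [-0.2, -0.5, 0.5]
opening: 1.0
finger_force: 0.0
```

>>> move_arm:
  steps:
    - [0, 0, 0.5, 0, 1]
    - [0, 0, 0.5, 0, 1]
    - [0, 0, 0, 0, 1]

```text
clock: 9.5
tcp_pos: [0.5498, -0.1773, 0.048]
tool_rot: [-3.141, 0.002, -0.001]
wrist_force: [-0.1, 0.8, -0.0]
opening: 1.003
finger_force: 0.0
```

```bash
python3 - <<'E'
from h import *
a=vision.camera("top")[130:260,330:480]; b=vision.camera("scene")[180:250,240:310]
cv2.imwrite("pics/f.png",cv2.resize(b,(560,560),interpolation=2))
o=arm.observe();print(o["tcp_pos"],o["q"].round(2))
for z in (.02,.03,.04): print(z,((proj("scene",[[.55,-.1775-.0425,z],[.55,-.1775+.0425,z]])-[239.5,179.5])*8).round())
E
```

```text
[ 0.55060981 -0.17760373  0.04913181] [ 0.27  0.77  0.01  1.82 -0.01  0.56 -1.29]
0.02 [[131. 241.]
 [363. 200.]]
0.03 [[128. 223.]
 [361. 182.]]
0.04 [[125. 205.]
 [360. 164.]]
```

View pics/f.png

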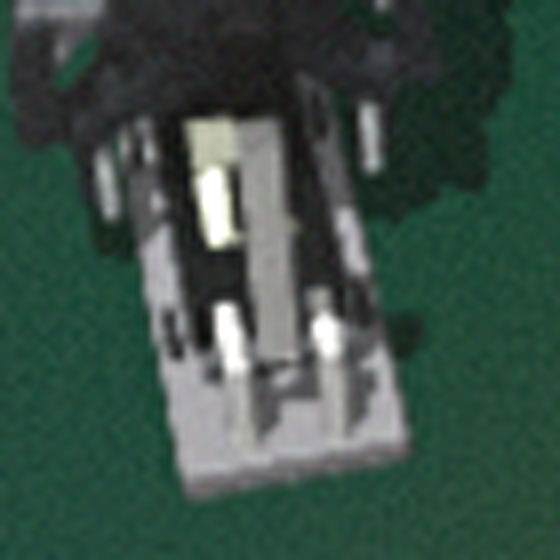

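The open tips (rows 172 to 220) stand at about z = 0.04, or 8 mm ahead of the TCP. I'll go down another 8 mm and close.

>>> move_arm:
  steps:
    - [0, 0, 0.3, 0, 1]
    - [0, 0, 0, 0, 0.5]
    - [0, 0, 0, 0, 0.5]
    - [0, 0, 0, 0, 0.5]
    - [0, 0, 0, 0, 0.5]

```text
clock: 10.1
tcp_pos: [0.5508, -0.1777, 0.042]
tool_rot: [3.142, -0.001, -0.002]
wrist_force: [0.3, 0.5, 1.8]
opening: 0.644
finger_force: 66.9
```

>>> move_arm:
  steps:
    - [0, 0, 0, 0, 0.4]
    - [0, 0, 0, 0, 0.4]
    - [0, 0, 0, 0, 0.4]

```text
clock: 10.4
tcp_pos: [0.5508, -0.1777, 0.042]
tool_rot: [3.141, -0.001, -0.002]
wrist_force: [-0.8, -0.1, 4.3]
opening: 0.643
finger_force: 67.0
```

>>> move_arm:
  steps:
    - [0, 0, -0.2, 0, 0.4]
    - [0, 0, -0.4, 0, 0.4]
    - [0, 0, -0.6, 0, 0.4]
    - [0, 0, -0.6, 0, 0.4]
    - [0, 0, 0, 0, 0.4]

```text
clock: 10.9
tcp_pos: [0.5517, -0.1781, 0.0886]
tool_rot: [3.14, -0.004, -0.002]
wrist_force: [0.7, -0.5, -3.1]
opening: 0.641
finger_force: 66.4
```

>>> move_arm:
  steps:
    - [0, 0, -0.6, 0, 0.4]
    - [0, 0, -0.6, 0, 0.4]
    - [0, 0, -0.6, 0, 0.4]
    - [0, 0, 0, 0, 0.4]
    - [0, 0, 0, 0, 0.4]

```text
clock: 11.4
tcp_pos: [0.5499, -0.1774, 0.1309]
tool_rot: [-3.141, 0.001, -0.002]
wrist_force: [-0.7, 0.3, -3.0]
opening: 0.641
finger_force: 66.4
```

>>> move_arm:
  steps:
    - [-0.07, 0.4, 0, 0, 0.4]
    - [-0.07, 0.75, 0, 0, 0.4]
    - [-0.07, 0.75, 0, 0, 0.4]
    - [-0.07, 0.75, 0, 0.3, 0.4]
    - [-0.07, 0.75, 0, 0.3, 0.4]

```text
clock: 11.9
tcp_pos: [0.5402, -0.2642, 0.1308]
tool_rot: [-3.141, 0.001, -0.077]
wrist_force: [-0.6, 0.6, -4.5]
opening: 0.643
finger_force: 66.3
```

>>> move_arm:
  steps:
    - [-0.1, 0.75, 0, 0.3, 0.4]
    - [-0.1, 0.75, 0, 0.3, 0.4]
    - [0, 0.75, 0, 0, 0.4]
    - [0, 0.75, 0, 0, 0.4]
    - [0, 0, 0, 0, 0.4]

```text
clock: 12.4
tcp_pos: [0.5252, -0.3416, 0.1316]
tool_rot: [3.138, 0.0, -0.152]
wrist_force: [-0.3, -1.0, -2.5]
opening: 0.645
finger_force: 66.3
```

>>> move_arm:
  steps:
    - [0.23, 0.45, 0, 0, 0.4]
    - [0.23, 0.45, 0, 0, 0.4]
    - [0, 0, 0, 0, 0.4]
    - [0, 0, 0, 0, 0.4]

```text
clock: 12.8
tcp_pos: [0.5351, -0.3593, 0.1313]
tool_rot: [-3.14, 0.001, -0.145]
wrist_force: [-0.4, 1.0, -3.9]
opening: 0.641
finger_force: 66.2
```

>>> move_arm:
  steps:
    - [0, 0, 0.6, 0, 0.4]
    - [0, 0, 0.6, 0, 0.4]
    - [0, 0, 0.6, 0, 0.4]
    - [0, 0, 0.6, 0, 0.4]
    - [0, 0, 0, 0, 0.4]

```text
clock: 13.3
tcp_pos: [0.5332, -0.3589, 0.0679]
tool_rot: [-3.138, 0.007, -0.145]
wrist_force: [-1.5, 0.6, -3.6]
opening: 0.645
finger_force: 66.2
```

```bash
python3 - <<'E'
from h import *
b=vision.camera("scene")[175:245,170:240]
cv2.imwrite("pics/g.png",cv2.resize(b,(560,560),interpolation=2))
o=arm.observe();print(o["tcp_pos"],o["tool_rot"],o["q"].round(2))
E
```

```text
[ 0.53411835 -0.35961915  0.06947043] [-3.13977403  0.00378093 -0.1455417 ] [ 0.54  0.81  0.03  1.61 -0.03  0.73 -1.13]
```

View pics/g.png

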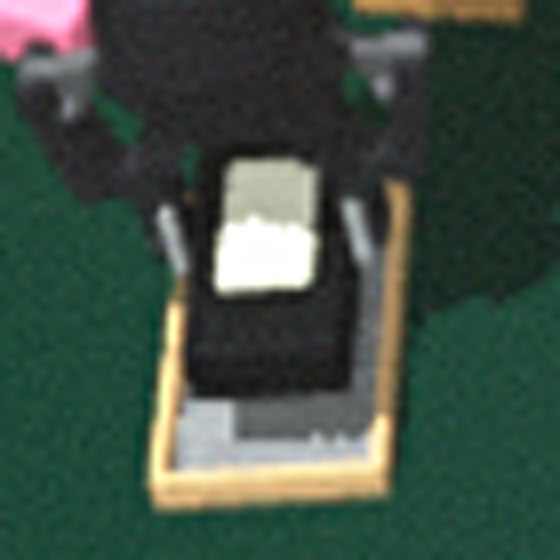

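```bash
python3 - <<'E'
from h import *
f=lambda l:[((u+.5)/8-.5+170,(v+.5)/8-.5+175) for u,v in l]
c,s=np.cos(-.149),np.sin(-.149)
def rel(X,o): d=X[:,:2]-o; return np.c_[d@[c,s],d@[-s,c]].round(4).tolist()
t=np.array([.5335,-.3655])
print("pack far bottom",rel(ray("scene",f([(352,388),(187,393)]),.0445),t))
print("pack far top",rel(ray("scene",f([(358,345),(185,345)]),.0745),t))
print("tray outer far top",rel(ray("scene",f([(388,485),(152,497)]),.014),t), "bottom",rel(ray("scene",f([(388,495),(152,508)]),0),t))
E
```

```text
pack far bottom [[0.0538, 0.0332], [0.0515, -0.0232]]
pack far top [[0.0593, 0.0405], [0.0546, -0.0178]]
tray outer far top [[0.0735, 0.0419], [0.0721, -0.0392]] bottom [[0.0673, 0.0393], [0.0664, -0.0426]]
```

The pack sits about 6 mm to the +y side of the tray centre, which matches the TCP reading. I'll shift it and lower.

>>> move_arm:
  steps:
    - [0.05, 0.24, 0, 0.03, 0.4]
    - [0, 0, 0.4, 0, 0.4]
    - [0, 0, 0.4, 0, 0.4]
    - [0, 0, 0, 0, 0.4]
    - [0, 0, 0, 0, 0.4]

```text
clock: 13.85
tcp_pos: [0.5353, -0.3661, 0.051]
tool_rot: [-3.141, 0.001, -0.149]
wrist_force: [-0.7, 0.8, -3.1]
opening: 0.64
finger_force: 66.3
```

>>> move_arm:
  steps:
    - [-0.05, 0, 0.3, 0, 0.4]
    - [0, 0, 0.2, 0, 0.4]
    - [0, 0, 0.1, 0, 0.4]
    - [0, 0, 0, 0, 0.4]

```text
clock: 14.25
tcp_pos: [0.534, -0.3661, 0.0359]
tool_rot: [-3.141, 0.001, -0.149]
wrist_force: [0.0, 0.6, -2.7]
opening: 0.637
finger_force: 66.3
```

>>> move_arm:
  steps:
    - [0, 0, 0.08, 0, 0.4]
    - [0, 0, 0.08, 0, 0.4]
    - [0, 0, 0, 0, 0.4]

```text
clock: 14.55
tcp_pos: [0.5342, -0.3663, 0.0324]
tool_rot: [-3.141, 0.0, -0.149]
wrist_force: [0.2, -0.0, -3.8]
opening: 0.644
finger_force: 66.3
```

>>> move_arm:
  steps:
    - [0, 0, 0.05, 0, 0.4]
    - [0, 0, 0.05, 0, 0.4]
    - [0, 0, 0, 0, 0.4]

```text
clock: 14.85
tcp_pos: [0.5344, -0.3664, 0.0301]
tool_rot: [3.142, -0.0, -0.149]
wrist_force: [0.0, -0.3, -2.6]
opening: 0.641
finger_force: 66.4
```

>>> move_arm:
  steps:
    - [0, 0, 0.03, 0, 0.4]
    - [0, 0, 0.03, 0, 0.4]
    - [0, 0, 0, 0, 0.4]

```text
clock: 15.15
tcp_pos: [0.5344, -0.3664, 0.03]
tool_rot: [-3.142, -0.0, -0.149]
wrist_force: [-1.0, 1.2, 4.8]
opening: 0.638
finger_force: 67.3
```

The pack has touched the floor: the force went from -3 to +5 N at the expected height. I'll release and retreat.

>>> move_arm:
  steps:
    - [0, 0, 0, 0, 0.72]
    - [0, 0, 0, 0, 0.85]
    - [0, 0, 0, 0, 0.9]
    - [0, 0, 0, 0, 0.9]
    - [0, 0, 0, 0, 0.9]

```text
clock: 15.65
tcp_pos: [0.5344, -0.3664, 0.0285]
tool_rot: [-3.142, -0.0, -0.149]
wrist_force: [0.2, 0.8, -0.2]
opening: 0.9
finger_force: 0.0
```

>>> move_arm:
  steps:
    - [0, 0, -0.3, 0, 0.9]
    - [0, 0, -0.8, 0, 0.9]
    - [0, 0, -0.8, 0, 0.9]
    - [0, 0, -0.8, 0, 0.9]
    - [0, 0, 0, 0, 0.9]

```text
clock: 16.15
tcp_pos: [0.5363, -0.3678, 0.0998]
tool_rot: [3.138, -0.007, -0.149]
wrist_force: [1.0, -0.4, 0.1]
opening: 0.9
finger_force: 0.0
```

>>> move_arm:
  steps:
    - [0, 0, -0.9, -0.4, 0.9]
    - [0, 0, -0.9, -0.4, 0.9]
    - [0, 0, -0.9, -0.44, 0.9]
    - [0, 0, -0.9, 0, 0.9]
    - [0, 0, 0, 0, 0.9]

```text
clock: 16.65
tcp_pos: [0.5359, -0.3675, 0.1892]
tool_rot: [3.138, -0.006, -0.001]
wrist_force: [0.2, -0.4, 0.5]
opening: 0.903
finger_force: 0.0
```

>>> move_arm:
  steps:
    - [0, -0.6, -0.8, 0, 0.9]
    - [0, -0.9, -0.6, 0, 0.9]
    - [0, -0.9, 0, 0, 0.9]
    - [0, -0.9, 0, 0, 0.9]
    - [0, -0.9, 0, 0, 0.9]

```text
clock: 17.15
tcp_pos: [0.5337, -0.2601, 0.2197]
tool_rot: [-3.141, 0.002, -0.0]
wrist_force: [-0.6, -0.5, 0.2]
opening: 0.901
finger_force: 0.0
```

>>> move_arm:
  steps:
    - [0, -0.9, 0, 0, 0.9]
    - [0, -0.9, 0, 0, 0.9]
    - [0, -0.9, 0, 0, 0.9]
    - [0, -0.6, 0, 0, 0.9]
    - [0, 0, 0, 0, 0.9]

```text
clock: 17.65
tcp_pos: [0.5344, -0.1758, 0.2202]
tool_rot: [-3.139, 0.002, 0.004]
wrist_force: [0.5, 0.3, -0.7]
opening: 0.901
finger_force: 0.0
```

```bash
python3 - <<'E'
from h import *
a=vision.camera("top")[150:250,330:480]; b=vision.camera("scene")[150:250,180:330]
cv2.imwrite("pics/i.png",np.vstack([cv2.resize(a,(450,300),interpolation=2),cv2.resize(b,(450,300),interpolation=2)]))
o=arm.observe();print(o["tcp_pos"],o["tool_rot"])
E
```

```text
[ 0.53418853 -0.17971569  0.22065746] [ 3.14070864e+00  6.97456999e-04 -7.53381180e-04]
```

View pics/i.png

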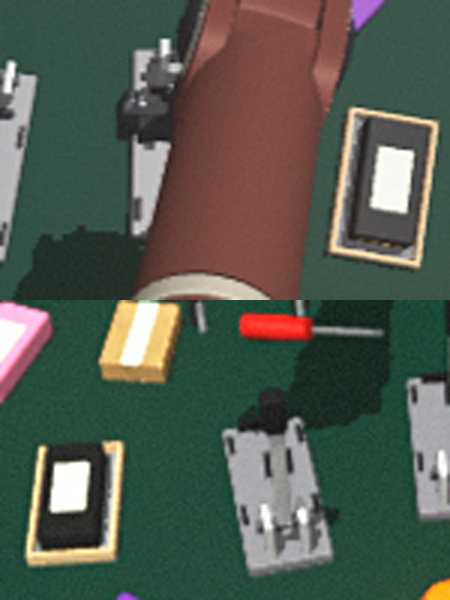

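The battery lies inside the long tray and the cradle is empty with its lever open. I'll regrip the lever.

>>> move_arm:
  steps:
    - [0.5, -0.1, -0.1, 0, 0.8]
    - [0.9, 0, 0, 0, 0.8]
    - [0.9, 0, 0, 0, 0.8]
    - [0.9, 0, 0, 0, 0.8]
    - [0, 0, 0, 0, 0.8]

```text
clock: 18.25
tcp_pos: [0.6165, -0.1779, 0.2228]
tool_rot: [3.141, -0.002, -0.001]
wrist_force: [-0.2, 0.1, -0.2]
opening: 0.805
finger_force: 0.0
```

>>> move_arm:
  steps:
    - [0.6, 0, 0, 0, 0.8]
    - [0.6, 0, 0, 0, 0.8]
    - [0.5, 0, 0, 0, 0.8]
    - [0, 0, 0, 0, 0.8]
    - [0, 0, 0, 0, 0.8]

```text
clock: 18.75
tcp_pos: [0.6557, -0.1777, 0.2231]
tool_rot: [3.141, 0.002, -0.002]
wrist_force: [-0.4, 0.2, 0.2]
opening: 0.796
finger_force: 0.0
```

>>> move_arm:
  steps:
    - [0.1, 0, 0, 0, 0.5]
    - [0, 0, 0, 0, 0.15]
    - [0, 0, 0, 0, 0.15]
    - [0, 0, 0, 0, 0.15]
    - [0, 0, 0, 0, 0.15]

```text
clock: 19.25
tcp_pos: [0.6592, -0.177, 0.2239]
tool_rot: [3.141, 0.0, -0.001]
wrist_force: [0.0, -1.6, 1.6]
opening: 0.223
finger_force: 59.4
```

>>> move_arm:
  steps:
    - [0, 0, 0, 0, 0.15]
    - [0, 0, 0, 0, 0.15]
    - [-0.67, 0, -0.05, 0, 0.15]
    - [-0.68, 0, 0.01, 0, 0.15]
    - [0, 0, 0, 0, 0.15]

```text
clock: 19.75
tcp_pos: [0.6258, -0.1769, 0.2248]
tool_rot: [3.141, -0.003, -0.001]
wrist_force: [1.7, -2.1, -0.9]
opening: 0.225
finger_force: 60.0
```

Now the reverse arc, to shut the lever.

>>> move_arm:
  steps:
    - [-0.67, 0, 0.08, 0, 0.15]
    - [-0.66, 0, 0.15, 0, 0.15]
    - [-0.64, 0, 0.21, 0, 0.15]
    - [-0.62, 0, 0.28, 0, 0.15]
    - [0, 0, 0, 0, 0.15]

```text
clock: 20.25
tcp_pos: [0.5614, -0.1769, 0.2072]
tool_rot: [3.141, -0.002, -0.001]
wrist_force: [1.3, -2.5, 2.3]
opening: 0.227
finger_force: 60.6
```

>>> move_arm:
  steps:
    - [-0.59, 0, 0.34, 0, 0.15]
    - [-0.55, 0, 0.4, 0, 0.15]
    - [-0.51, 0, 0.45, 0, 0.15]
    - [-0.46, 0, 0.5, 0, 0.15]
    - [0, 0, 0, 0, 0.15]

```text
clock: 20.75
tcp_pos: [0.5076, -0.1767, 0.164]
tool_rot: [3.141, 0.002, -0.001]
wrist_force: [-1.8, -1.2, 1.7]
opening: 0.224
finger_force: 59.8
```

>>> move_arm:
  steps:
    - [-0.41, 0, 0.54, 0, 0.15]
    - [-0.36, 0, 0.58, 0, 0.15]
    - [-0.3, 0, 0.61, 0, 0.15]
    - [-0.23, 0, 0.64, 0, 0.15]
    - [0, 0, 0, 0, 0.15]

```text
clock: 21.25
tcp_pos: [0.4753, -0.1767, 0.104]
tool_rot: [-3.141, 0.003, -0.001]
wrist_force: [-1.3, -1.8, 0.5]
opening: 0.223
finger_force: 58.6
```

>>> move_arm:
  steps:
    - [-0.17, 0, 0.66, 0, 0.15]
    - [-0.1, 0, 0.67, 0, 0.15]
    - [-0.03, 0, 0.58, 0, 0.15]
    - [0, 0, 0, 0, 0.15]
    - [0, 0, 0, 0, 0.15]

```text
clock: 21.75
tcp_pos: [0.4678, -0.1767, 0.0574]
tool_rot: [-3.141, 0.003, -0.001]
wrist_force: [-1.9, -2.3, -2.0]
opening: 0.223
finger_force: 58.5
```

>>> move_arm:
  steps:
    - [0, 0, 0.06, 0, 0.15]
    - [0, 0, 0, 0, 0.15]
    - [0, 0, 0, 0, 0.15]

```text
clock: 22.05
tcp_pos: [0.4678, -0.1767, 0.0562]
tool_rot: [3.141, 0.001, -0.001]
wrist_force: [-3.9, -4.2, 1.8]
opening: 0.225
finger_force: 58.9
```

>>> move_arm:
  steps:
    - [0, 0, 0.05, 0, 0.15]
    - [0, 0, 0.03, 0, 0.15]
    - [0, 0, 0, 0, 0.15]

```text
clock: 22.35
tcp_pos: [0.4677, -0.1767, 0.0542]
tool_rot: [3.141, 0.0, -0.001]
wrist_force: [-4.8, -3.2, 3.0]
opening: 0.228
finger_force: 59.1
```

>>> move_arm:
  steps:
    - [0, 0, 0.05, 0, 0.15]
    - [0, 0, 0, 0, 0.15]
    - [0, 0, 0, 0, 0.15]

```text
clock: 22.65
tcp_pos: [0.4677, -0.1767, 0.0529]
tool_rot: [3.141, 0.0, -0.001]
wrist_force: [-4.0, -2.7, 2.3]
opening: 0.226
finger_force: 59.0
```

>>> move_arm:
  steps:
    - [0, 0, 0.06, 0, 0.15]
    - [0, 0, 0, 0, 0.15]
    - [0, 0, 0, 0, 0.15]

```text
clock: 22.95
tcp_pos: [0.4677, -0.1766, 0.0514]
tool_rot: [3.141, 0.0, -0.001]
wrist_force: [-4.5, -3.6, 2.2]
opening: 0.223
finger_force: 59.1
```

>>> move_arm:
  steps:
    - [0, 0, 0.06, 0, 0.15]
    - [0, 0, 0, 0, 0.15]
    - [0, 0, 0, 0, 0.15]

```text
clock: 23.25
tcp_pos: [0.4678, -0.1767, 0.0499]
tool_rot: [3.141, 0.0, -0.001]
wrist_force: [-4.9, -2.9, 2.4]
opening: 0.222
finger_force: 59.1
```

>>> move_arm:
  steps:
    - [0, 0, 0.08, 0, 0.15]
    - [0, 0, 0, 0, 0.15]
    - [0, 0, 0, 0, 0.15]

```text
clock: 23.55
tcp_pos: [0.4678, -0.1766, 0.0484]
tool_rot: [3.141, 0.0, -0.001]
wrist_force: [-4.5, -3.1, 5.4]
opening: 0.222
finger_force: 59.6
```

```bash
python3 - <<'E'
from h import *
b=vision.camera("scene")[160:250,180:310]; cv2.imwrite("pics/j.png",cv2.resize(b,None,fx=6,fy=6,interpolation=cv2.INTER_CUBIC))
print(arm.observe()["tcp_pos"],arm.observe()["wrist_force"])
E
```

```text
[ 0.46781799 -0.17664885  0.04836146] [-4.1964814  -3.90694579  6.32055739]
```

View pics/j.png

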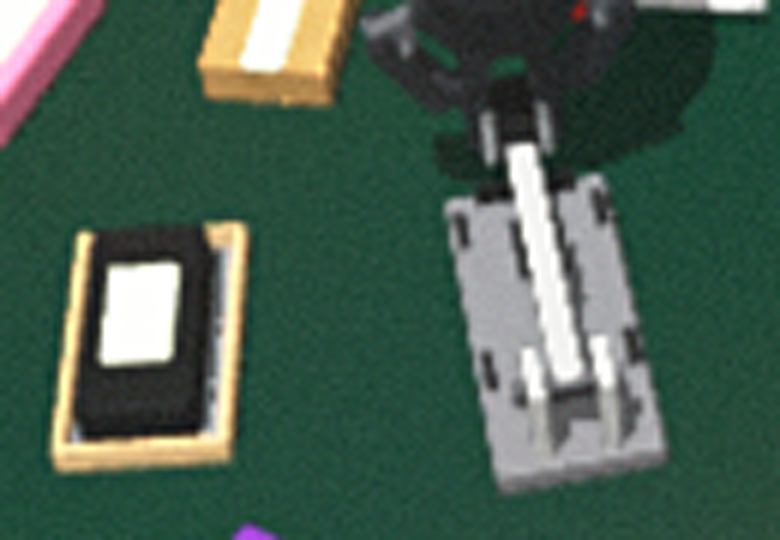

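The lever's grip joint at (522,145) is lower than at the start (518,130), so the lever did not start fully shut. The force is now rising at the stop. I'll confirm with a little more push.

>>> move_arm:
  steps:
    - [0, 0, 0.04, 0, 0.15]
    - [0, 0, 0.04, 0, 0.15]
    - [0, 0, 0, 0, 0.15]

```text
clock: 23.9
tcp_pos: [0.4678, -0.1767, 0.0481]
tool_rot: [3.141, -0.001, -0.001]
wrist_force: [-7.7, -1.8, 20.0]
opening: 0.225
finger_force: 61.5
```

The lever is at the hard stop: 20 N with no further motion. I'll release and retreat straight up.

>>> move_arm:
  steps:
    - [0, 0, 0, 0, 0.5]
    - [0, 0, 0, 0, 0.5]
    - [0, 0, 0, 0, 0.5]
    - [0, 0, 0, 0, 0.5]

```text
clock: 24.3
tcp_pos: [0.4686, -0.1756, 0.0453]
tool_rot: [-3.141, -0.0, 0.001]
wrist_force: [-0.5, -0.1, -0.3]
opening: 0.5
finger_force: 0.0
```

>>> move_arm:
  steps:
    - [0, 0, -0.4, 0, 0.5]
    - [0, 0, -0.6, 0, 0.5]
    - [0, 0, -0.6, 0, 0.5]
    - [0, 0, -0.6, 0, 0.5]
    - [0, 0, 0, 0, 0.5]

```text
clock: 24.8
tcp_pos: [0.4696, -0.1767, 0.1026]
tool_rot: [3.14, -0.004, -0.0]
wrist_force: [0.8, -0.7, -0.1]
opening: 0.504
finger_force: 0.0
```

>>> move_arm:
  steps:
    - [0, 0, -0.8, 0, 0.5]
    - [0, 0, -0.8, 0, 0.5]
    - [0, 0, -0.8, 0, 0.5]
    - [0, 0, -0.8, 0, 0.5]
    - [0, 0, -0.8, 0, 0.5]

```text
clock: 25.3
tcp_pos: [0.4677, -0.1761, 0.2008]
tool_rot: [-3.141, 0.001, -0.0]
wrist_force: [0.6, -0.4, -1.1]
opening: 0.499
finger_force: 0.0
```

>>> move_arm:
  steps:
    - [0, 0.9, 0, 0, 0.5]
    - [0, 0.9, 0, 0, 0.5]
    - [0, 0.9, 0, 0, 0.5]
    - [0, 0.9, 0, 0, 0.5]
    - [0, 0, 0, 0, 0.5]

```text
clock: 25.8
tcp_pos: [0.4669, -0.2702, 0.1999]
tool_rot: [3.139, 0.001, -0.006]
wrist_force: [-0.4, 0.4, -0.6]
opening: 0.502
finger_force: 0.0
```

```bash
python3 - <<'E'
from h import *
cv2.imwrite("pics/k.png",vision.camera("scene")); print(arm.observe()["tcp_pos"])
E
```

```text
[ 0.46730121 -0.26763597  0.19986131]
```

View pics/k.png

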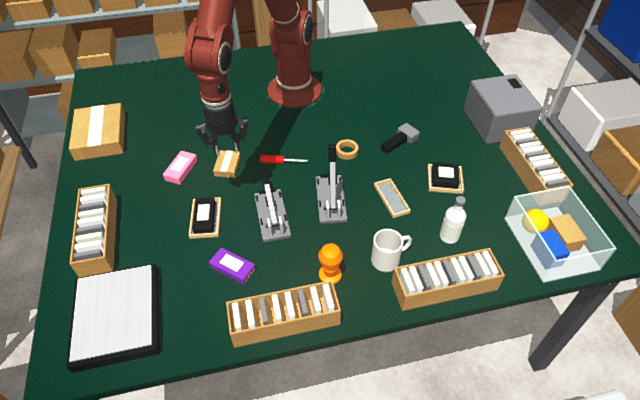

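The battery is in the long tray at (205,217), the lever is shut at (270,205), and everything else is where it was. I'll hand in.

```bash
python3 -c "
from workcell import ticket
print(ticket.sign_off())"
```

```text
the job is handed in; nothing more can be done
None
```

The job is handed in: the battery lies flat in the long tray, the emptied cradle's lever is shut against its stop, and nothing else looks moved in the last camera picture; no verdict came back.

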